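# Feel the pivots for play and ring the worn one

### The arm

A 7-joint arm with a two-finger parallel gripper is mounted at the origin on a cart in front of the work surface, level with it; the furniture and walls round the work are solid. World frame = base frame: x ahead of the robot, y to its left, z up, the work surface at z = 0. Lengths are in m, angles in rad, forces in N, time in s.
With the tool pointing down it reaches from about 0.425 to 0.875 m from the base axis. Payload 4.7 kg.
Tool frame: the origin (TCP) lies at the very end of the fingers, on their centre line; the grasp point (between the pads) lies robot.grip_point_offset behind it (robot.grip_point_offset is the distance from the TCP to the grasp point, in m); z points along the fingers, y is the line along which they close (so a half turn about z gives the same grasp; the last joint's range is limited). The gripper opens to 87 mm and grips with 3 to 60 N. Pads are 19 mm wide; open, the fingers measure 117 mm over their backs; the gripper's body (75 mm by 190 mm) begins 51 mm behind the grasp point.
Start: joints at [-1.105, 0.321, -0.07, 1.45, 0.023, 1.371, -0.057], TCP at [0.284, 0.585, 0.223] pointing down, gripper open.
Joint ranges: [-2.86, 2.86], [-0.3, 2.09], [-1.38, 1.24], [0.06, 2.45], [-1.56, 4.7], [0.09, 2.05], [-2.69, 2.69]. Speed limits (rad/s): [2.57, 2.57, 3.14, 3.14, 3.14, 3.14, 3.14].

### API

Orientations are given as a 3x3 rotation matrix whose columns are the frame's x, y, z axes.
In Python, from station import robot, read_camera, camera_params gives the robot as it stands. The module is installed in compiled form; this text tells all that it offers.
- The arm moves only by the tool step_arm, never from a script. Its argument "targets" is a list of rows, each a list of 3 entries, a list of its own where there are three numbers: the shift along the tool's x, y, z in units of 40 mm (1.0 is 40 mm), then the turn, a rotation vector about the tool's x, y, z in units of 6 degrees (1.0 is 6 degrees), then the opening, from -1 (shut) to 1 (fully open). In form: [[[dx, dy, dz], [wx, wy, wz], gripper], ...]. A call has 1 to 20 rows; each row shifts and turns the commanded pose from where the row before left it, along the tool's axes as they then stand; what a row does not reach is not made up. A row lasts 1/8 s, in which the tool goes at most 62.5 mm and 10.7 degrees, less where a joint would pass 70% of its speed; a pose out of reach is approached as far as the arm can. A call is refused whole if a number of a shift passes 1 or a number of a turn 1, either way. A call with a gripper value outside its range is refused whole. The fingers move at their own pace and stop on an object; "squeeze" is the grip in N (left out, the last holds). Time passes only in rows, so rows that do not move let the fingers close. It gives the time, the measured TCP pose, the force, the opening and the grip force at its end, in the units of the state.
- robot.get_state(): the state, without advancing time (a new reading comes with each control period).
- read_camera(name): name is "scene" or "top"; returns (picture, depth): 400x640x3 uint8, blue, green, red; 400x640 float32, m along the optical axis (not along the pixel's ray), 0 where there is no reading.
- camera_params(name): a dict with "fx", "fy", "cx", "cy" (pixels), "R" (3x3) and "t" (3): a world point X has camera coordinates R X + t. Camera axes: x right, y down, z forward; pixel columns grow to the right and rows downward; lengths in m; the calibration is good to about 2 mm. A picture is of the moment at which its call begins. camera_params takes no time and is no camera call.
- robot.job_done(): hands the job in; it is judged then, once.
The state is a dict: "t": time; "joint_pos": joint angles; "qd": joint speeds; "tau": joint torques, N m; "eef_pos": TCP position; "tcp_rot": TCP orientation; "wrist_force": force on the tool from outside, world axes, zero at the start; "moment": the same for the moment, N m; "opening": finger opening in m; "grasp_force": force on a finger pad.
Only numpy, scipy, OpenCV 4.12 (cv2) and the standard library are available. Lean on these libraries where they do the work, as an engineer would, in place of code of your own. Each camera call takes 0.05 s, during which the arm holds its last target. There are 200 camera calls.

### The job

One of the three pivot brackets on the rail has a worn pivot, which you can only find by feel. Working from the left bracket to the right one, rock each arm away from you until it stops and then back toward you until it stops, gently, without forcing it past its stops. Then reject the one with the most play: leave its arm leaning fully toward you, lower the black ring over it until the ring lies flat on the bracket, and leave the other things on the worktop where they are.

Things in the scene. Friction and masses are not known exactly. Their poses are not given: they have to be found in the camera images.
- rail: aluminium mounting rail 80 x 300 x 12 mm fixed on the worktop, its long side along its y; origin: centre of its underside; +x points away from the robot
- station_left (a point): the left station (seen from the robot): point on the rail's top, y = 95 mm in the rail's frame, under the middle of the bracket that stands there
- station_middle (a point): the middle station (seen from the robot): point on the rail's top, y = 0 mm in the rail's frame, under the middle of the bracket that stands there
- station_right (a point): the right station (seen from the robot): point on the rail's top, y = -95 mm in the rail's frame, under the middle of the bracket that stands there
- unit_a: bracket A: one of three look-alike pivot brackets bolted on the rail (which stands at which station varies): grey foot 58 x 54 x 10 mm, two cheeks (36 mm along x, 44 mm over their outsides along y) with tops 58 mm above the origin, pivot pin along y 44 mm above the origin, carrying an upright arm that rocks along x. Origin: centre of the foot's underside; +x away from the robot, z up
- tip_a (a point): top centre of bracket A's round steel arm, 64.5 mm above its pin: 10 mm thick, the top 26 mm a 16 mm grip. Starts within 1 mm of upright, stays where left (friction under 0.5 N). A sound arm moves about 1.8 mm each way here to its firm stops, the worn one about 8 mm; past a stop it yields about 1.2 mm per 10 N: push at most 15 N
- head_a (a point): point midway between the two cheek tops of bracket A, 58 mm above its origin, on the part that carries the arm; past a stop it flexes elastically along x, about 0.6 mm here per 10 N on the arm's grip, and springs back
- unit_b: bracket B: one of three look-alike pivot brackets bolted on the rail (which stands at which station varies): grey foot 58 x 54 x 10 mm, two cheeks (36 mm along x, 44 mm over their outsides along y) with tops 58 mm above the origin, pivot pin along y 44 mm above the origin, carrying an upright arm that rocks along x. Origin: centre of the foot's underside; +x away from the robot, z up
- tip_b (a point): top centre of bracket B's round steel arm, 64.5 mm above its pin: 10 mm thick, the top 26 mm a 16 mm grip. Starts within 1 mm of upright, stays where left (friction under 0.5 N). A sound arm moves about 1.8 mm each way here to its firm stops, the worn one about 8 mm; past a stop it yields about 1.2 mm per 10 N: push at most 15 N
- head_b (a point): point midway between the two cheek tops of bracket B, 58 mm above its origin, on the part that carries the arm; past a stop it flexes elastically along x, about 0.6 mm here per 10 N on the arm's grip, and springs back
- unit_c: bracket C: one of three look-alike pivot brackets bolted on the rail (which stands at which station varies): grey foot 58 x 54 x 10 mm, two cheeks (36 mm along x, 44 mm over their outsides along y) with tops 58 mm above the origin, pivot pin along y 44 mm above the origin, carrying an upright arm that rocks along x. Origin: centre of the foot's underside; +x away from the robot, z up
- tip_c (a point): top centre of bracket C's round steel arm, 64.5 mm above its pin: 10 mm thick, the top 26 mm a 16 mm grip. Starts within 1 mm of upright, stays where left (friction under 0.5 N). A sound arm moves about 1.8 mm each way here to its firm stops, the worn one about 8 mm; past a stop it yields about 1.2 mm per 10 N: push at most 15 N
- head_c (a point): point midway between the two cheek tops of bracket C, 58 mm above its origin, on the part that carries the arm; past a stop it flexes elastically along x, about 0.6 mm here per 10 N on the arm's grip, and springs back
- reject_ring: plain black plastic ring, 48 mm outside diameter, 30 mm bore, 16 mm high, 50 g, lying flat on the worktop to the right of the rail; origin: centre of its underside, z up. Lowered over an arm it comes to lie flat on the two cheek tops
- linen_tester: bystander: folding magnifier 37 x 33 x 43 mm at the back, right of the rail, origin under its centre
- spanner: bystander: small open-ended spanner 31 x 143 x 5 mm lying behind the ring, origin under its centre
- thread_cone_1: bystander: cone of blue thread, 60 x 62 x 100 mm, at the right end of the worktop, origin under its centre
- tub_1: bystander: white lidded tub 65 x 72 x 40 mm left of the rail, origin under its centre

How it is judged:
On the way, in this order (a step that is already met when the one before it is completed fails the run):
1. the arm at the left station is pushed away from the robot against its stop (((horizontal distance between unit_a and station_left below 0.03 m and x of tip_a in the frame of unit_a above 0.0012 m and contact force between the fingers and unit_a above 1.5 N) or (horizontal distance between unit_b and station_left below 0.03 m and x of tip_b in the frame of unit_b above 0.0012 m and contact force between the fingers and unit_b above 1.5 N) or (horizontal distance between unit_c and station_left below 0.03 m and x of tip_c in the frame of unit_c above 0.0012 m and contact force between the fingers and unit_c above 1.5 N))), for 0.04 s.
2. the arm at the left station is drawn back toward the robot against its stop (((horizontal distance between unit_a and station_left below 0.03 m and x of tip_a in the frame of unit_a below -0.0012 m and contact force between the fingers and unit_a above 1.5 N) or (horizontal distance between unit_b and station_left below 0.03 m and x of tip_b in the frame of unit_b below -0.0012 m and contact force between the fingers and unit_b above 1.5 N) or (horizontal distance between unit_c and station_left below 0.03 m and x of tip_c in the frame of unit_c below -0.0012 m and contact force between the fingers and unit_c above 1.5 N))), for 0.04 s.
3. the arm at the middle station is pushed away from the robot against its stop (((horizontal distance between unit_a and station_middle below 0.03 m and x of tip_a in the frame of unit_a above 0.0012 m and contact force between the fingers and unit_a above 1.5 N) or (horizontal distance between unit_b and station_middle below 0.03 m and x of tip_b in the frame of unit_b above 0.0012 m and contact force between the fingers and unit_b above 1.5 N) or (horizontal distance between unit_c and station_middle below 0.03 m and x of tip_c in the frame of unit_c above 0.0012 m and contact force between the fingers and unit_c above 1.5 N))), for 0.04 s.
4. the arm at the middle station is drawn back toward the robot against its stop (((horizontal distance between unit_a and station_middle below 0.03 m and x of tip_a in the frame of unit_a below -0.0012 m and contact force between the fingers and unit_a above 1.5 N) or (horizontal distance between unit_b and station_middle below 0.03 m and x of tip_b in the frame of unit_b below -0.0012 m and contact force between the fingers and unit_b above 1.5 N) or (horizontal distance between unit_c and station_middle below 0.03 m and x of tip_c in the frame of unit_c below -0.0012 m and contact force between the fingers and unit_c above 1.5 N))), for 0.04 s.
5. the arm at the right station is pushed away from the robot against its stop (((horizontal distance between unit_a and station_right below 0.03 m and x of tip_a in the frame of unit_a above 0.0012 m and contact force between the fingers and unit_a above 1.5 N) or (horizontal distance between unit_b and station_right below 0.03 m and x of tip_b in the frame of unit_b above 0.0012 m and contact force between the fingers and unit_b above 1.5 N) or (horizontal distance between unit_c and station_right below 0.03 m and x of tip_c in the frame of unit_c above 0.0012 m and contact force between the fingers and unit_c above 1.5 N))), for 0.04 s.
6. the arm at the right station is drawn back toward the robot against its stop (((horizontal distance between unit_a and station_right below 0.03 m and x of tip_a in the frame of unit_a below -0.0012 m and contact force between the fingers and unit_a above 1.5 N) or (horizontal distance between unit_b and station_right below 0.03 m and x of tip_b in the frame of unit_b below -0.0012 m and contact force between the fingers and unit_b above 1.5 N) or (horizontal distance between unit_c and station_right below 0.03 m and x of tip_c in the frame of unit_c below -0.0012 m and contact force between the fingers and unit_c above 1.5 N))), for 0.04 s.
At the end, for the whole second after the job is handed in: The ring lies flat and at rest on the cheek tops of the bracket with the worn pivot, around its arm: centre within 14 mm of the bracket's, underside 55 to 62 mm above the bracket's, tilt under 0.12 rad; that arm leans toward the robot, its tip more than 5 mm off upright (((horizontal distance between reject_ring and unit_a below 0.014 m and z of reject_ring in the frame of unit_a between 0.055 and 0.062 m and x of tip_a in the frame of unit_a below -0.005 m) or (horizontal distance between reject_ring and unit_b below 0.014 m and z of reject_ring in the frame of unit_b between 0.055 and 0.062 m and x of tip_b in the frame of unit_b below -0.005 m) or (horizontal distance between reject_ring and unit_c below 0.014 m and z of reject_ring in the frame of unit_c between 0.055 and 0.062 m and x of tip_c in the frame of unit_c below -0.005 m)) and angle between reject_ring's own z axis and vertical below 0.12 rad and linear speed of reject_ring below 0.01 m/s); the robot touches nothing.
It fails at once if an arm is forced past its stop: its bracket flexes by more than 1.1 mm at the cheek tops (about 18 N of push on the grip) (x of head_a in the frame of unit_a above 0.0011 m or x of head_a in the frame of unit_a below -0.0011 m or x of head_b in the frame of unit_b above 0.0011 m or x of head_b in the frame of unit_b below -0.0011 m or x of head_c in the frame of unit_c above 0.0011 m or x of head_c in the frame of unit_c below -0.0011 m).
It fails at once if a bystander (linen tester, spanner, thread cone, tub) is shifted by more than 30 mm (distance of any of linen_tester, spanner, thread_cone_1, tub_1 from where it was at the start of the episode above 0.03 m).
It also fails if it takes over 72 s, if anything falls off the work surface, if the arm or the gripper's body presses on something with over 40 N, if the wrist force passes 120 N, or if a joint passes its speed limit or range.

## Working session

There is one attempt and no reset: what is moved stays moved. The work goes in short steps, Python scripts to look and compute and a tool call to move; the robot and the scene stay as the last step left them, time stands still between calls to the robot, and variables do not carry over. Pictures are saved under pics/ and viewed, at most 10 in all, crops included, and the job is handed in when it is done.

Besides the shell and the picture viewer there is one more tool, called after "Request:" as a command line: name --argument value ..., lists and objects as JSON in quotes. step_arm: Moves the arm, as the interface text tells. Its arguments: {"type":"object","properties":{"targets":{"type":"array"},"squeeze":{"type":"number"}},"required":["targets"]}

```bash
mkdir -p pics
python3 - <<'E'
from station import robot, read_camera, camera_params
import cv2,numpy as np
s=robot.get_state()
print({k:np.round(v,3).tolist() for k,v in s.items()}, robot.grip_point_offset)
for n in("scene","top"):
    p,d=read_camera(n); cv2.imwrite(f"pics/{n}0.png",p); np.save(n+"0.npy",d)
    print(n,camera_params(n))
E
```

```text
{'t': 0.0, 'joint_pos': [-1.105, 0.322, -0.07, 1.452, 0.023, 1.371, -0.057], 'qd': [-0.0, -0.0, -0.002, 0.001, 0.0, -0.0, 0.001], 'tau': [-0.0, -49.129, -0.404, -31.254, -0.064, 0.044, 0.0], 'eef_pos': [0.284, 0.584, 0.221], 'tcp_rot': [[-0.9, 0.437, -0.001], [0.437, 0.9, -0.002], [-0.0, -0.002, -1.0]], 'wrist_force': [-0.203, -0.75, 0.256], 'moment': [-0.023, -0.008, 0.02], 'grasp_force': 0.0, 'opening': 0.087} 0.0187
scene {'fx': 514.9819547071016, 'fy': 514.9819547071016, 'cx': 320.8357796010619, 'cy': 206.56427792304288, 'R': array([[-0.50102977, -0.86539418,  0.00787887],
       [-0.62547291,  0.35580258, -0.6943977 ],
       [ 0.5981244 , -0.35284194, -0.71954831]]), 't': array([0.24096836, 0.43923762, 1.32755149])}
top {'fx': 392.58062384990575, 'fy': 392.58062384990575, 'cx': 321.0666690865744, 'cy': 203.55886685191695, 'R': array([[ 0.00341232, -0.99966994,  0.02546299],
       [-0.98557478, -0.00767057, -0.16906661],
       [ 0.16920613, -0.02451877, -0.98527566]]), 't': array([-0.06316078,  0.55837086,  1.03802909])}
```

View pics/top0.png

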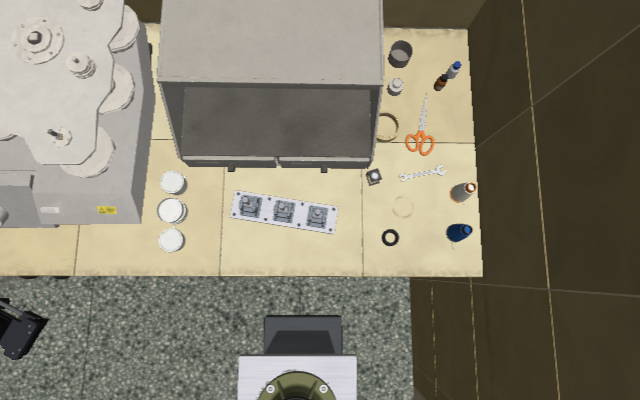

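View pics/scene0.png

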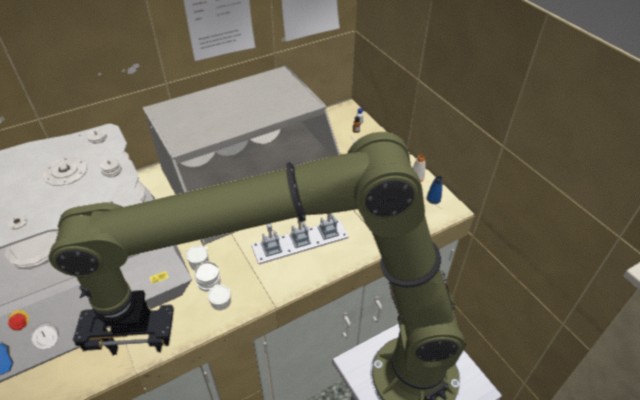

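The top view shows the rail, slightly turned, at px (232–338, 190–234), the brackets near (250,205), (284,210) and (317,215), the black ring at (390,237) and the open cabinet behind. I'll enlarge and measure.

```bash
cat > h.py <<'E'
import numpy as np,cv2
from station import robot, read_camera, camera_params
def atz(n,u,v,z):
    c=camera_params(n); R,t=c["R"],c["t"]
    d=R.T@np.array([(u-c["cx"])/c["fx"],(v-c["cy"])/c["fy"],1]); o=-R.T@t
    return o+d*(z-o[2])/d[2]
def cloud(n,d):
    c=camera_params(n); v,u=np.mgrid[:400,:640]
    P=np.stack([(u-c["cx"])/c["fx"]*d,(v-c["cy"])/c["fy"]*d,d],-1)
    return (P-c["t"])@c["R"]
E
python3 - <<'E'
from h import *
p=cv2.imread("pics/top0.png")
c=cv2.resize(p[180:245,225:345],None,fx=6.6,fy=6.6,interpolation=cv2.INTER_CUBIC); cv2.imwrite("pics/crop1.png",c)
d=np.load("top0.npy"); P=cloud("top",d)
g=cv2.cvtColor(p,cv2.COLOR_BGR2GRAY)
m=np.zeros_like(g);m[225:250,378:402]=(g[225:250,378:402]<70)
v,u=np.nonzero(m); print("ring px",u.mean(),v.mean(),len(u),u.min(),u.max(),v.min(),v.max(), atz("top",u.mean(),v.mean(),.014))
# rail
z=P[...,2]; m=(abs(z-.012)<.004); m[:, :228]=0;m[:,342:]=0;m[:186]=0;m[238:]=0
q=P[m][:,:2]; print(len(q),cv2.minAreaRect(q.astype(np.float32)))
m=(z>.095)&(z<.13); m[:, :228]=0;m[:,342:]=0;m[:186]=0;m[238:]=0
n,l,st,ce=cv2.connectedComponentsWithStats(m.astype(np.uint8))
for i in range(1,n): print(st[i],ce[i],P[l==i].mean(0),P[l==i][:,2].max())
print("table z",np.median(z[245:260,230:340]), "hood front", [P[r,280].round(3).tolist() for r in (60,82,100,150,163,170)])
E
```

```text
ring px 389.69026548672565 237.3716814159292 113 382 397 230 245 [ 0.46913644 -0.25529538  0.014     ]
1612 ((0.5412598848342896, 0.04405463486909866), (0.2997076213359833, 0.08027207106351852), 81.25691986083984)
[243 197   7   7  39] [245.84615385 199.97435897] [0.5548584  0.13595636 0.11661535] 0.1243628048044412
[279 203   6   7  36] [281.61111111 205.86111111] [0.53999677 0.04344072 0.11759159] 0.12490575221916754
[315 209   6   7  33] [317.72727273 211.84848485] [ 0.52496376 -0.04977105  0.11823643] 0.12319700434557088
table z -0.00016568011229614642 hood front [[0.857, 0.042, 0.275], [0.802, 0.041, 0.275], [0.834, 0.054, 0.109], [0.692, 0.051, 0.109], [0.682, 0.058, 0.018], [0.666, 0.059, 0.001]]
```

View pics/crop1.png

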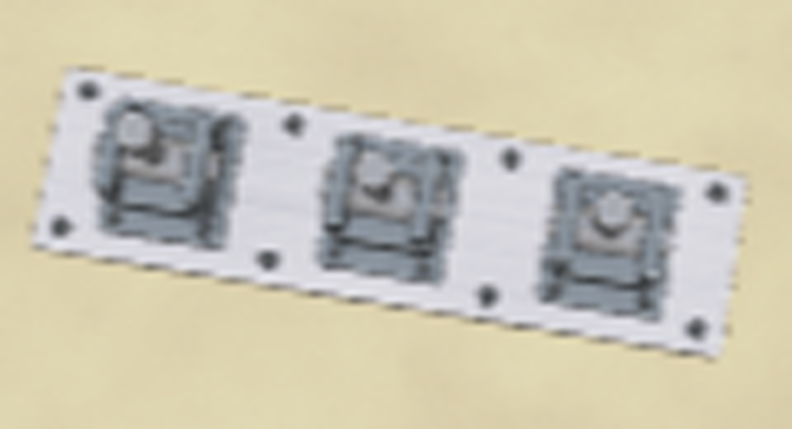

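The crop shows the three brackets with arms near upright. The rail is centred at (0.541, 0.044) with yaw −8.7°. I'll close the fingers along the rail's y and rock each arm with a light grip. First, turn and travel over the left arm.

Request:
step_arm --targets '[[[0,0,0],[0,0,-0.95],0],[[0,0,0],[0,0,-0.95],0],[[0,0,0],[0,0,-0.95],0],[[-0.7,-0.83,0],[0,0,0],0],[[-0.7,-0.83,0],[0,0,0],0],[[-0.7,-0.83,0],[0,0,0],0],[[-0.7,-0.83,0],[0,0,0],0],[[-0.7,-0.83,0],[0,0,0],0],[[-0.7,-0.83,0],[0,0,0],0],[[-0.7,-0.83,0],[0,0,0],0],[[-0.7,-0.83,0],[0,0,0],0],[[-0.7,-0.83,0],[0,0,0],0],[[-0.7,-0.83,0],[0,0,0],0],[[-0.7,-0.83,0],[0,0,0],0],[[-0.7,-0.83,0],[0,0,0],0],[[0,0,0],[0,0,0],0],[[0,0,0],[0,0,0],0]]' --squeeze 8

```text
t: 2.22
eef_pos: [0.5545, 0.1403, 0.2221]
tcp_rot: [[-0.988, 0.153, -0.001], [0.153, 0.988, 0.001], [0.001, 0.0, -1.0]]
wrist_force: [0.1, -0.2, 0.3]
opening: 0.0435
grasp_force: 0.0
```

Request:
step_arm --targets '[[[-0.03,-0.07,0.5],[0,0,0],0],[[0,0,0.5],[0,0,0],0],[[0,0,0.5],[0,0,0],0],[[0,0,0.5],[0,0,0],0],[[0,0,0.5],[0,0,0],0],[[0,0,0.5],[0,0,0],0],[[0,0,0.27],[0,0,0],0],[[0,0,0],[0,0,0],0],[[0,0,0],[0,0,0],0]]'

```text
t: 3.35
eef_pos: [0.5563, 0.1373, 0.0926]
tcp_rot: [[-0.988, 0.152, 0.001], [0.152, 0.988, 0.001], [-0.001, 0.001, -1.0]]
wrist_force: [1.2, -0.2, -0.0]
opening: 0.0437
grasp_force: 0.0
```

Run:
```python
from h import *
p,d=read_camera("scene"); c=cv2.resize(p[190:290,210:370],None,fx=5,fy=5,interpolation=cv2.INTER_CUBIC); cv2.imwrite("pics/s1.png",c)
```

```text
(no output)
```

View pics/s1.png

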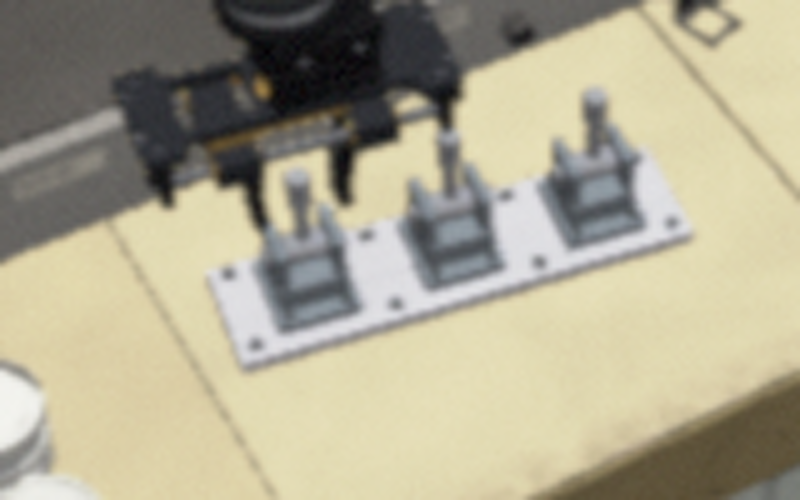

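The scene crop shows the fingers on either side of the left arm (tip at crop (298,178), finger ends at (260,220) and (345,195)). I'll check the x alignment by projection.

Run:
```python
from h import *
c=camera_params("scene")
def pr(X):
    q=c["R"]@np.array(X)+c["t"]; return ((np.array([q[0]/q[2]*c["fx"]+c["cx"],q[1]/q[2]*c["fy"]+c["cy"]])-[210,190])*5).round(0)
ey=np.array([.152,.988,0]);ex=np.array([.988,-.152,0])
C=np.array([.5413,.0441,0])
for s in(.095,0,-.095): print("tip",pr(C+s*ey+[0,0,.1205]),"neck",pr(C+s*ey+[0,0,.0945]))
T=np.array([.5563,.1373,.0926])
for y in(-.022,.022):
  for x in(-.0095,0,.0095): print(y,x,pr(T+y*ey+x*ex))
print([ (pr(C+a*ex+b*ey+[0,0,.012])).tolist() for a in(-.04,.04) for b in(-.15,.15)])
```

```text
tip [291. 179.] neck [294. 208.]
tip [442. 137.] neck [443. 166.]
tip [589.  96.] neck [588. 125.]
-0.022 -0.0095 [334. 210.]
-0.022 0 [329. 199.]
-0.022 0.0095 [325. 188.]
0.022 -0.0095 [264. 230.]
0.022 0 [259. 219.]
0.022 0.0095 [255. 208.]
[[689.0, 234.0], [235.0, 369.0], [641.0, 148.0], [199.0, 274.0]]
```

Request:
step_arm --targets '[[[0,0,0],[0,0,0],-0.3],[[0,0,0],[0,0,0],-0.5],[[0,0,0],[0,0,0],-0.6],[[0,0,0],[0,0,0],-0.8],[[0,0,0],[0,0,0],-1],[[0,0,0],[0,0,0],-1],[[0,0,0],[0,0,0],-1],[[0,0,0],[0,0,0],-1]]' --squeeze 8

```text
t: 4.4
eef_pos: [0.5559, 0.137, 0.0918]
tcp_rot: [[-0.988, 0.153, 0.0], [0.153, 0.988, 0.0], [-0.0, 0.0, -1.0]]
wrist_force: [-0.2, 0.4, -0.3]
opening: 0.0154
grasp_force: 8.0
```

Request:
step_arm --targets '[[[-0.025,0,0],[0,0,0],-1],[[0,0,0],[0,0,0],-1],[[0,0,0],[0,0,0],-1]]'

```text
t: 4.78
eef_pos: [0.5567, 0.1368, 0.0918]
tcp_rot: [[-0.988, 0.153, -0.0], [0.153, 0.988, 0.0], [0.0, 0.0, -1.0]]
wrist_force: [-1.4, 0.7, 1.6]
opening: 0.0156
grasp_force: 8.0
```

Request:
step_arm --targets '[[[-0.02,0,0],[0,0,0],-1],[[0,0,0],[0,0,0],-1],[[0,0,0],[0,0,0],-1]]'

```text
t: 5.15
eef_pos: [0.5572, 0.1368, 0.0918]
tcp_rot: [[-0.988, 0.152, -0.001], [0.152, 0.988, 0.0], [0.001, 0.0, -1.0]]
wrist_force: [-2.7, 2.6, 1.7]
opening: 0.0154
grasp_force: 8.0
```

Request:
step_arm --targets '[[[-0.015,0,0],[0,0,0],-1],[[0,0,0],[0,0,0],-1],[[0,0,0],[0,0,0],-1]]'

```text
t: 5.52
eef_pos: [0.5574, 0.1367, 0.0917]
tcp_rot: [[-0.988, 0.152, -0.001], [0.152, 0.988, 0.0], [0.001, 0.0, -1.0]]
wrist_force: [-4.4, 1.4, 4.1]
opening: 0.0158
grasp_force: 8.0
```

Request:
step_arm --targets '[[[-0.02,0,0],[0,0,0],-1],[[0,0,0],[0,0,0],-1],[[0,0,0],[0,0,0],-1]]'

```text
t: 5.9
eef_pos: [0.5577, 0.1367, 0.0917]
tcp_rot: [[-0.988, 0.152, -0.003], [0.152, 0.988, 0.0], [0.003, -0.0, -1.0]]
wrist_force: [-6.1, 2.8, 5.2]
opening: 0.0154
grasp_force: 8.0
```

Request:
step_arm --targets '[[[-0.02,0,0],[0,0,0],-1],[[0,0,0],[0,0,0],-1],[[0,0,0],[0,0,0],-1]]'

```text
t: 6.28
eef_pos: [0.5579, 0.1367, 0.0916]
tcp_rot: [[-0.988, 0.152, -0.004], [0.152, 0.988, 0.0], [0.004, -0.0, -1.0]]
wrist_force: [-7.0, 1.4, 5.6]
opening: 0.0151
grasp_force: 8.0
```

Request:
step_arm --targets '[[[0.05,0,0],[0,0,0],-1],[[0.05,0,0],[0,0,0],-1],[[0.02,0,0],[0,0,0],-1],[[0,0,0],[0,0,0],-1],[[0,0,0],[0,0,0],-1]]'

```text
t: 6.9
eef_pos: [0.5556, 0.137, 0.0918]
tcp_rot: [[-0.988, 0.153, 0.001], [0.153, 0.988, 0.0], [-0.001, 0.0, -1.0]]
wrist_force: [1.8, 2.1, -1.3]
opening: 0.0156
grasp_force: 8.0
```

Request:
step_arm --targets '[[[0.025,0,0],[0,0,0],-1],[[0,0,0],[0,0,0],-1],[[0,0,0],[0,0,0],-1]]'

```text
t: 7.28
eef_pos: [0.5541, 0.1372, 0.0918]
tcp_rot: [[-0.988, 0.153, 0.0], [0.153, 0.988, 0.0], [-0.0, 0.0, -1.0]]
wrist_force: [1.5, 3.0, -1.3]
opening: 0.0158
grasp_force: 8.0
```

Request:
step_arm --targets '[[[0.02,0,0],[0,0,0],-1],[[0,0,0],[0,0,0],-1],[[0,0,0],[0,0,0],-1]]'

```text
t: 7.65
eef_pos: [0.5537, 0.1372, 0.0918]
tcp_rot: [[-0.988, 0.153, 0.001], [0.153, 0.988, 0.0], [-0.001, 0.0, -1.0]]
wrist_force: [4.4, 2.9, -2.8]
opening: 0.0155
grasp_force: 8.0
```

Request:
step_arm --targets '[[[0.02,0,0],[0,0,0],-1],[[0,0,0],[0,0,0],-1],[[0,0,0],[0,0,0],-1]]'

```text
t: 8.02
eef_pos: [0.5535, 0.1372, 0.0919]
tcp_rot: [[-0.988, 0.153, 0.002], [0.153, 0.988, 0.0], [-0.002, 0.0, -1.0]]
wrist_force: [5.7, 2.4, -4.3]
opening: 0.0158
grasp_force: 8.0
```

Request:
step_arm --targets '[[[0.02,0,0],[0,0,0],-1],[[0,0,0],[0,0,0],-1],[[0,0,0],[0,0,0],-1]]'

```text
t: 8.4
eef_pos: [0.5532, 0.1373, 0.0919]
tcp_rot: [[-0.988, 0.153, 0.003], [0.153, 0.988, 0.0], [-0.003, 0.001, -1.0]]
wrist_force: [7.2, 3.0, -5.2]
opening: 0.0157
grasp_force: 8.0
```

Left bracket: about 3.4 mm of play with firm stops, so it is sound. Release, rise and move to the middle.

Request:
step_arm --targets '[[[-0.06,0,0],[0,0,0],-1],[[0,0,0],[0,0,0],-0.4],[[0,0,0],[0,0,0],0],[[0,0,0],[0,0,0],0],[[0,0,-0.5],[0,0,0],0],[[0,0,-0.6],[0,0,0],0],[[0,-0.8,-0.1],[0,0,0],0],[[0,-0.8,0],[0,0,0],0],[[0,-0.77,0],[0,0,0],0],[[0,0,0],[0,0,0],0],[[0,0,0],[0,0,0],0]]'

```text
t: 9.78
eef_pos: [0.5394, 0.0441, 0.1398]
tcp_rot: [[-0.988, 0.153, -0.0], [0.153, 0.988, 0.001], [0.0, 0.001, -1.0]]
wrist_force: [-0.7, 0.5, -0.7]
opening: 0.0436
grasp_force: 0.0
```

Request:
step_arm --targets '[[[-0.045,0,0.4],[0,0,0],0],[[0,0,0.5],[0,0,0],0],[[0,0,0.3],[0,0,0],0],[[0,0,0],[0,0,0],0],[[0,0,0],[0,0,0],-0.3],[[0,0,0],[0,0,0],-0.5],[[0,0,0],[0,0,0],-0.6],[[0,0,0],[0,0,0],-0.8],[[0,0,0],[0,0,0],-1],[[0,0,0],[0,0,0],-1],[[0,0,0],[0,0,0],-1]]'

```text
t: 11.15
eef_pos: [0.5416, 0.0431, 0.0921]
tcp_rot: [[-0.988, 0.153, 0.001], [0.153, 0.988, 0.0], [-0.001, 0.0, -1.0]]
wrist_force: [-0.5, -0.9, 2.7]
opening: 0.016
grasp_force: 8.0
```

Request:
step_arm --targets '[[[-0.03,0,0],[0,0,0],-1],[[0,0,0],[0,0,0],-1],[[0,0,0],[0,0,0],-1]]'

```text
t: 11.52
eef_pos: [0.5426, 0.043, 0.092]
tcp_rot: [[-0.988, 0.153, 0.0], [0.153, 0.988, 0.0], [-0.0, 0.0, -1.0]]
wrist_force: [-1.5, 1.5, 4.6]
opening: 0.0156
grasp_force: 8.0
```

Request:
step_arm --targets '[[[-0.03,0,0],[0,0,0],-1],[[0,0,0],[0,0,0],-1],[[0,0,0],[0,0,0],-1]]'

```text
t: 11.9
eef_pos: [0.5432, 0.0429, 0.0919]
tcp_rot: [[-0.988, 0.153, -0.001], [0.153, 0.988, 0.0], [0.001, 0.0, -1.0]]
wrist_force: [-2.6, 0.3, 6.0]
opening: 0.0157
grasp_force: 8.0
```

Request:
step_arm --targets '[[[-0.02,0,0],[0,0,0],-1],[[0,0,0],[0,0,0],-1],[[0,0,0],[0,0,0],-1]]'

```text
t: 12.28
eef_pos: [0.5434, 0.0429, 0.0919]
tcp_rot: [[-0.988, 0.153, -0.002], [0.153, 0.988, 0.0], [0.002, 0.0, -1.0]]
wrist_force: [-3.3, -0.3, 7.7]
opening: 0.0154
grasp_force: 8.0
```

Request:
step_arm --targets '[[[-0.02,0,0],[0,0,0],-1],[[0,0,0],[0,0,0],-1],[[0,0,0],[0,0,0],-1]]'

```text
t: 12.65
eef_pos: [0.5437, 0.0428, 0.0918]
tcp_rot: [[-0.988, 0.153, -0.004], [0.153, 0.988, 0.0], [0.004, -0.0, -1.0]]
wrist_force: [-5.3, 0.3, 9.1]
opening: 0.0157
grasp_force: 8.0
```

Request:
step_arm --targets '[[[-0.02,0,0],[0,0,0],-1],[[0,0,0],[0,0,0],-1],[[0,0,0],[0,0,0],-1]]'

```text
t: 13.02
eef_pos: [0.5439, 0.0428, 0.0917]
tcp_rot: [[-0.988, 0.152, -0.005], [0.152, 0.988, 0.001], [0.005, -0.0, -1.0]]
wrist_force: [-6.2, -0.4, 9.8]
opening: 0.0158
grasp_force: 8.0
```

Request:
step_arm --targets '[[[-0.02,0,0],[0,0,0],-1],[[0,0,0],[0,0,0],-1],[[0,0,0],[0,0,0],-1]]'

```text
t: 13.4
eef_pos: [0.5443, 0.0427, 0.0916]
tcp_rot: [[-0.988, 0.152, -0.006], [0.152, 0.988, 0.001], [0.006, -0.0, -1.0]]
wrist_force: [-7.0, 0.6, 9.0]
opening: 0.0154
grasp_force: 8.0
```

Request:
step_arm --targets '[[[0.05,0,0],[0,0,0],-1],[[0.05,0,0],[0,0,0],-1],[[0.04,0,0],[0,0,0],-1],[[0,0,0],[0,0,0],-1],[[0,0,0],[0,0,0],-1]]'

```text
t: 14.02
eef_pos: [0.5417, 0.0431, 0.0918]
tcp_rot: [[-0.988, 0.153, 0.001], [0.153, 0.988, 0.0], [-0.001, 0.0, -1.0]]
wrist_force: [2.1, -0.5, 2.9]
opening: 0.0157
grasp_force: 8.0
```

Request:
step_arm --targets '[[[0.025,0,0],[0,0,0],-1],[[0,0,0],[0,0,0],-1],[[0,0,0],[0,0,0],-1]]'

```text
t: 14.4
eef_pos: [0.5403, 0.0433, 0.0918]
tcp_rot: [[-0.988, 0.153, 0.0], [0.153, 0.988, 0.0], [-0.0, 0.0, -1.0]]
wrist_force: [1.8, -0.4, 1.8]
opening: 0.0153
grasp_force: 8.0
```

Request:
step_arm --targets '[[[0.02,0,0],[0,0,0],-1],[[0,0,0],[0,0,0],-1],[[0,0,0],[0,0,0],-1]]'

```text
t: 14.78
eef_pos: [0.54, 0.0433, 0.0918]
tcp_rot: [[-0.988, 0.153, 0.001], [0.153, 0.988, 0.0], [-0.001, 0.0, -1.0]]
wrist_force: [4.0, 0.5, -0.8]
opening: 0.0156
grasp_force: 8.0
```

Request:
step_arm --targets '[[[0.02,0,0],[0,0,0],-1],[[0,0,0],[0,0,0],-1],[[0,0,0],[0,0,0],-1]]'

```text
t: 15.15
eef_pos: [0.5397, 0.0434, 0.0918]
tcp_rot: [[-0.988, 0.153, 0.002], [0.153, 0.988, -0.0], [-0.002, 0.0, -1.0]]
wrist_force: [7.6, 0.0, -2.1]
opening: 0.0157
grasp_force: 8.0
```

Middle bracket: stops about 3.5 mm apart as well, so it is sound too. On to the right one.

Request:
step_arm --targets '[[[-0.05,0,0],[0,0,0],-1],[[0,0,0],[0,0,0],-0.4],[[0,0,0],[0,0,0],0],[[0,0,0],[0,0,0],0],[[0,0,-0.5],[0,0,0],0],[[0,0,-0.6],[0,0,0],0],[[-0.04,-0.8,-0.1],[0,0,0],0],[[0,-0.8,0],[0,0,0],0],[[0,-0.77,0],[0,0,0],0],[[0,0,0],[0,0,0],0],[[0,0,0],[0,0,0],0]]'

```text
t: 16.52
eef_pos: [0.5278, -0.0497, 0.1397]
tcp_rot: [[-0.988, 0.152, -0.0], [0.152, 0.988, 0.001], [0.0, 0.001, -1.0]]
wrist_force: [-0.3, 0.5, 0.1]
opening: 0.0437
grasp_force: 0.0
```

Request:
step_arm --targets '[[[0.02,-0.01,0.4],[0,0,0],0],[[0,0,0.5],[0,0,0],0],[[0,0,0.3],[0,0,0],0],[[0,0,0],[0,0,0],0],[[0,0,0],[0,0,0],-0.3],[[0,0,0],[0,0,0],-0.5],[[0,0,0],[0,0,0],-0.6],[[0,0,0],[0,0,0],-0.8],[[0,0,0],[0,0,0],-1],[[0,0,0],[0,0,0],-1],[[0,0,0],[0,0,0],-1]]'

```text
t: 17.9
eef_pos: [0.5272, -0.0509, 0.0921]
tcp_rot: [[-0.988, 0.153, 0.001], [0.153, 0.988, 0.0], [-0.001, 0.0, -1.0]]
wrist_force: [0.3, 0.5, 3.1]
opening: 0.0156
grasp_force: 8.0
```

Request:
step_arm --targets '[[[-0.03,0,0],[0,0,0],-1],[[-0.03,0,0],[0,0,0],-1],[[0,0,0],[0,0,0],-1],[[0,0,0],[0,0,0],-1]]'

```text
t: 18.4
eef_pos: [0.5295, -0.0512, 0.0919]
tcp_rot: [[-0.988, 0.153, 0.0], [0.153, 0.988, 0.0], [-0.0, 0.0, -1.0]]
wrist_force: [-1.9, 0.9, 3.9]
opening: 0.0155
grasp_force: 8.0
```

Request:
step_arm --targets '[[[-0.025,0,0],[0,0,0],-1],[[0,0,0],[0,0,0],-1],[[0,0,0],[0,0,0],-1]]'

```text
t: 18.77
eef_pos: [0.5305, -0.0514, 0.0918]
tcp_rot: [[-0.988, 0.153, 0.0], [0.153, 0.988, 0.0], [-0.0, 0.0, -1.0]]
wrist_force: [-1.1, 2.2, 5.3]
opening: 0.0155
grasp_force: 8.0
```

Request:
step_arm --targets '[[[-0.025,0,0],[0,0,0],-1],[[0,0,0],[0,0,0],-1],[[0,0,0],[0,0,0],-1]]'

```text
t: 19.15
eef_pos: [0.5314, -0.0515, 0.0917]
tcp_rot: [[-0.988, 0.153, 0.0], [0.153, 0.988, 0.0], [-0.0, 0.0, -1.0]]
wrist_force: [0.4, 2.5, 3.5]
opening: 0.0159
grasp_force: 8.0
```

The right arm is still free at +4 mm, so this is the worn one. Continue to its stop.

Request:
step_arm --targets '[[[-0.03,0,0],[0,0,0],-1],[[-0.02,0,0],[0,0,0],-1],[[0,0,0],[0,0,0],-1],[[0,0,0],[0,0,0],-1]]'

```text
t: 19.65
eef_pos: [0.5332, -0.0518, 0.0915]
tcp_rot: [[-0.988, 0.153, -0.0], [0.153, 0.988, 0.0], [0.0, 0.0, -1.0]]
wrist_force: [-0.9, 2.9, 1.4]
opening: 0.0155
grasp_force: 8.0
```

Request:
step_arm --targets '[[[-0.025,0,0],[0,0,0],-1],[[0,0,0],[0,0,0],-1],[[0,0,0],[0,0,0],-1]]'

```text
t: 20.02
eef_pos: [0.534, -0.052, 0.0915]
tcp_rot: [[-0.988, 0.153, -0.001], [0.153, 0.988, 0.0], [0.001, 0.0, -1.0]]
wrist_force: [-0.6, 4.0, -0.6]
opening: 0.0154
grasp_force: 8.0
```

Request:
step_arm --targets '[[[-0.025,0,0],[0,0,0],-1],[[0,0,0],[0,0,0],-1],[[0,0,0],[0,0,0],-1]]'

```text
t: 20.4
eef_pos: [0.5345, -0.0521, 0.0914]
tcp_rot: [[-0.988, 0.153, -0.002], [0.153, 0.988, 0.0], [0.002, 0.0, -1.0]]
wrist_force: [-4.0, 3.8, 1.0]
opening: 0.0157
grasp_force: 8.0
```

Request:
step_arm --targets '[[[-0.025,0,0],[0,0,0],-1],[[0,0,0],[0,0,0],-1],[[0,0,0],[0,0,0],-1]]'

```text
t: 20.78
eef_pos: [0.5348, -0.0521, 0.0913]
tcp_rot: [[-0.988, 0.153, -0.003], [0.153, 0.988, 0.001], [0.003, 0.0, -1.0]]
wrist_force: [-5.9, 4.0, 2.9]
opening: 0.0155
grasp_force: 8.0
```

Request:
step_arm --targets '[[[0.06,0,0],[0,0,0],-1],[[0.06,0,0],[0,0,0],-1],[[0.06,0,0],[0,0,0],-1],[[0.06,0,0],[0,0,0],-1],[[0.05,0,0],[0,0,0],-1],[[0.04,0,0],[0,0,0],-1],[[0,0,0],[0,0,0],-1],[[0,0,0],[0,0,0],-1]]'

```text
t: 21.78
eef_pos: [0.5233, -0.0504, 0.092]
tcp_rot: [[-0.988, 0.153, 0.0], [0.153, 0.988, 0.0], [-0.0, 0.0, -1.0]]
wrist_force: [1.1, 3.0, 0.4]
opening: 0.0157
grasp_force: 8.0
```

Request:
step_arm --targets '[[[0.025,0,0],[0,0,0],-1],[[0,0,0],[0,0,0],-1],[[0,0,0],[0,0,0],-1]]'

```text
t: 22.15
eef_pos: [0.5223, -0.0503, 0.0919]
tcp_rot: [[-0.988, 0.153, 0.0], [0.153, 0.988, 0.0], [-0.0, 0.0, -1.0]]
wrist_force: [2.2, 2.9, -0.2]
opening: 0.0155
grasp_force: 8.0
```

Request:
step_arm --targets '[[[0.025,0,0],[0,0,0],-1],[[0,0,0],[0,0,0],-1],[[0,0,0],[0,0,0],-1]]'

```text
t: 22.52
eef_pos: [0.5212, -0.0501, 0.0918]
tcp_rot: [[-0.988, 0.153, -0.0], [0.153, 0.988, 0.0], [0.0, 0.0, -1.0]]
wrist_force: [1.5, 2.6, -0.2]
opening: 0.0157
grasp_force: 8.0
```

Request:
step_arm --targets '[[[0.025,0,0],[0,0,0],-1],[[0,0,0],[0,0,0],-1],[[0,0,0],[0,0,0],-1]]'

```text
t: 22.9
eef_pos: [0.5208, -0.05, 0.0918]
tcp_rot: [[-0.988, 0.153, 0.001], [0.153, 0.988, -0.0], [-0.001, 0.0, -1.0]]
wrist_force: [3.5, 3.4, -1.8]
opening: 0.0157
grasp_force: 8.0
```

Request:
step_arm --targets '[[[0.02,0,0],[0,0,0],-1],[[0,0,0],[0,0,0],-1],[[0.02,0,0],[0,0,0],-1],[[0,0,0],[0,0,0],-1],[[0,0,0],[0,0,0],-1]]'

```text
t: 23.52
eef_pos: [0.5204, -0.0499, 0.0919]
tcp_rot: [[-0.988, 0.153, 0.004], [0.153, 0.988, -0.001], [-0.004, 0.0, -1.0]]
wrist_force: [7.1, 2.8, -4.6]
opening: 0.0153
grasp_force: 8.0
```

Right bracket: about 13.5 mm between stops at grip height, so it is clearly worn, with the pivot centre near (0.5275, −0.051). Release it leaning toward me and go to the ring.

Request:
step_arm --targets '[[[-0.04,0,0],[0,0,0],-1],[[0,0,0],[0,0,0],-0.4],[[0,0,0],[0,0,0],0],[[0,0,0],[0,0,0],0],[[0,0,-0.5],[0,0,0],0],[[0,0,-0.8],[0,0,0],0],[[0.08,-0.88,0],[0,0,0],0.6],[[0.08,-0.88,0],[0,0,0],0.6],[[0.08,-0.88,0],[0,0,0],0.6],[[0.08,-0.88,0],[0,0,0],0.6],[[0.08,-0.88,0],[0,0,0],0.6],[[0.08,-0.88,0],[0,0,0],0.6],[[0,0,0],[0,0,0],0.6],[[0,0,0],[0,0,0],0.6]]'

```text
t: 25.28
eef_pos: [0.4689, -0.2551, 0.1436]
tcp_rot: [[-0.988, 0.153, -0.0], [0.153, 0.988, 0.001], [0.0, 0.001, -1.0]]
wrist_force: [0.0, 0.0, 0.8]
opening: 0.0698
grasp_force: 0.0
```

Run:
```python
from h import *
p,d=read_camera("top"); cv2.imwrite("pics/top2.png",p)
c=cv2.resize(p[180:260,280:420],None,fx=5.5,fy=5.5,interpolation=cv2.INTER_CUBIC); cv2.imwrite("pics/c2.png",c)
p,d=read_camera("scene"); cv2.imwrite("pics/scene2.png",p)
c=cv2.resize(p[170:290,250:450],None,fx=4,fy=4,interpolation=cv2.INTER_CUBIC); cv2.imwrite("pics/s2.png",c)
```

```text
(no output)
```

View pics/c2.png

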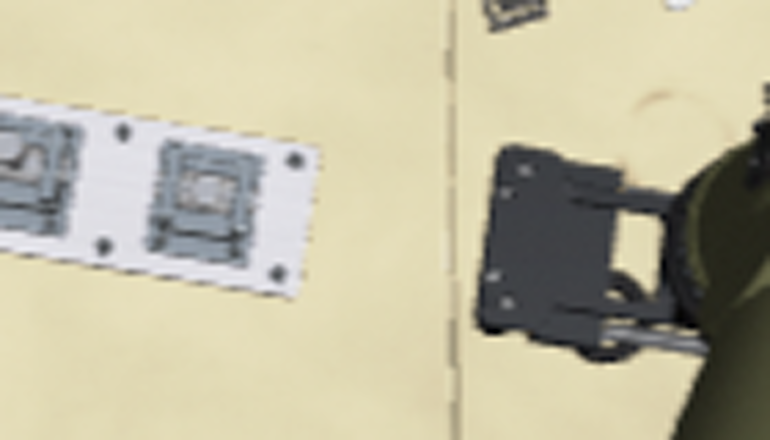

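View pics/s2.png

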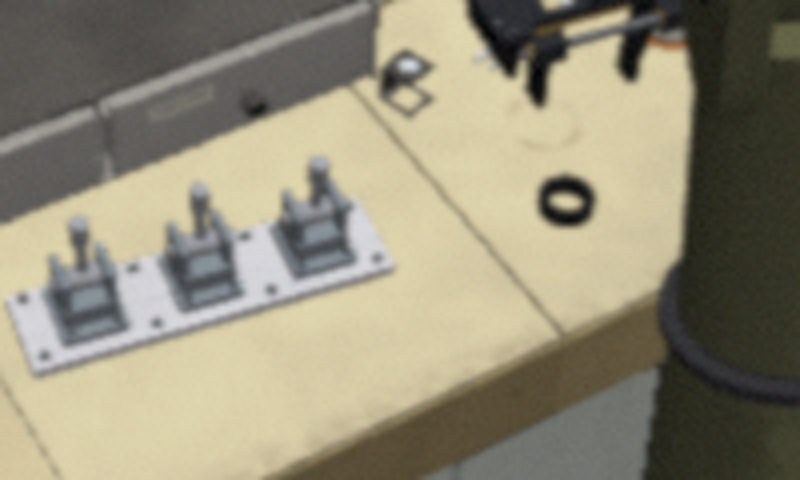

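The top crop shows the right arm leaning toward the robot (near (205,190)); the ring is partly hidden. In the scene crop the ring is in full view at (567,201) and the right tip is at (319,161).

Run:
```python
from h import *
p=cv2.imread("pics/scene2.png");g=cv2.cvtColor(p,cv2.COLOR_BGR2GRAY)
m=(g[208:234,380:404]<80).astype(np.uint8)
cs,_=cv2.findContours(m,cv2.RETR_EXTERNAL,cv2.CHAIN_APPROX_NONE); k=max(cs,key=len)
x,y,w,h=cv2.boundingRect(k); u,v=x+w/2-.5+380,y+h/2-.5+208; print(x,y,w,h,u,v,atz("scene",u,v,.008))
for a,b in((319,161),(199,189),(79,224)): print(atz("scene",250+a/4,170+b/4,.12))
```

```text
5 6 13 12 391.0 219.5 [ 0.47497813 -0.26396365  0.008     ]
[ 0.52069382 -0.05335266  0.12      ]
[0.54037074 0.04003731 0.12      ]
[0.55325486 0.13401856 0.12      ]
```

Request:
step_arm --targets '[[[-0.09,-0.07,0.5],[0,0,0],0.6],[[0,0,0.6],[0,0,0],0.6],[[0,0,0.6],[0,0,0],0.6],[[0,0,0.6],[0,0,0],0.6],[[0,0,0.6],[0,0,0],0.6],[[0,0,0.4],[0,0,0],0.6],[[0,0,0.17],[0,0,0],0.6],[[0,0,0],[0,0,0],0.6],[[0,0,0],[0,0,0],0.4],[[0,0,0],[0,0,0],0.25],[[0,0,0],[0,0,0],0.1],[[0,0,0],[0,0,0],-0.2],[[0,0,0],[0,0,0],-0.2],[[0,0,0],[0,0,0],-0.2]]' --squeeze 15

```text
t: 27.12
eef_pos: [0.4724, -0.2591, 0.0052]
tcp_rot: [[-0.988, 0.153, 0.0], [0.153, 0.988, 0.0], [-0.0, 0.0, -1.0]]
wrist_force: [-0.2, 0.3, 2.4]
opening: 0.0479
grasp_force: 15.0
```

Request:
step_arm --targets '[[[0,0,-0.4],[0,0,0],-0.2],[[0,0,-0.7],[0,0,0],-0.2],[[0,0,-0.7],[0,0,0],-0.2],[[0,0,-0.7],[0,0,0],-0.2],[[0,0,-0.7],[0,0,0],-0.2],[[0,0,-0.7],[0,0,0],-0.2],[[-0.06,0.76,0],[0,0,0],-0.2],[[-0.06,0.76,0],[0,0,0],-0.2],[[-0.06,0.76,0],[0,0,0],-0.2],[[-0.06,0.76,0],[0,0,0],-0.2],[[-0.06,0.77,0],[0,0,0],-0.2],[[-0.06,0.77,0],[0,0,0],-0.2],[[-0.06,0.77,0],[0,0,0],-0.2],[[0,0,0],[0,0,0],-0.2],[[0,0,0],[0,0,0],-0.2],[[0,0,0],[0,0,0],-0.2]]'

```text
t: 29.12
eef_pos: [0.5212, -0.0516, 0.1612]
tcp_rot: [[-0.988, 0.155, 0.0], [0.155, 0.988, -0.0], [-0.0, -0.0, -1.0]]
wrist_force: [0.0, 0.0, -0.0]
opening: 0.048
grasp_force: 15.0
```

Run:
```python
from h import *
p,d=read_camera("scene"); cv2.imwrite("pics/scene3.png",p)
c=cv2.resize(p[150:250,270:400],None,fx=6,fy=6,interpolation=cv2.INTER_CUBIC); cv2.imwrite("pics/s3.png",c)
```

View pics/s3.png

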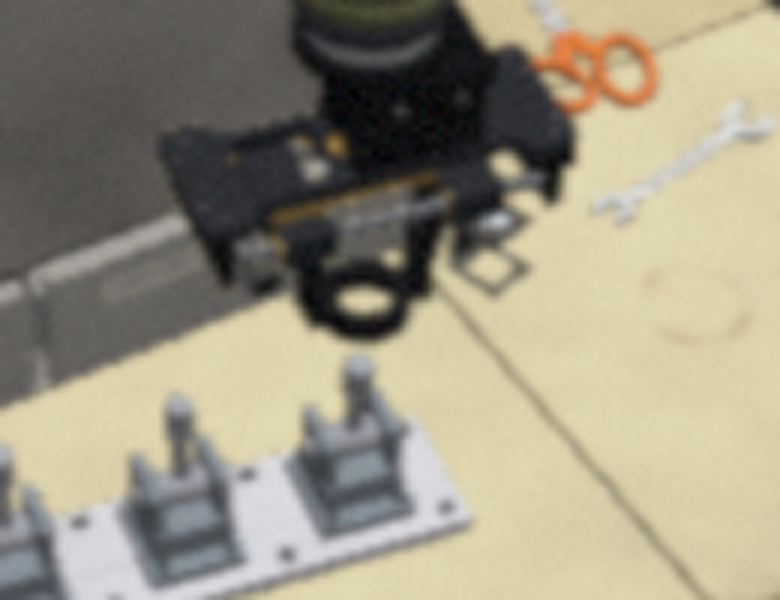

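The scene crop shows the ring held level, its bore at (363,297) and outer bottom edge at row ≈340, above the right arm's tip (357,360). I'll compare with projections to get the ring's offset in the grip.

Run:
```python
from h import *
c=camera_params("scene")
def pr(X):
    q=X@c["R"].T+c["t"]; return (np.stack([q[:,0]/q[:,2]*c["fx"]+c["cx"],q[:,1]/q[:,2]*c["fy"]+c["cy"]],1)-[270,150]+.42)*6
a=np.linspace(0,2*np.pi,73);e=np.stack([np.cos(a),np.sin(a),0*a],1);ex=np.array([.988,-.153,0])
print("tip",pr(np.array([[.5275,-.0508,.1195]])-.008*ex))
for o in(-.004,0,.004):
    C=np.array([.5212,-.0516,.156])+o*ex
    ob=pr(C+.024*e);it=pr(C+[0,0,.016]+.015*e);ib=pr(C+.015*e)
    print(o,"outer bottom max v",ob.max(0).round(),"min u",ob.min(0)[0].round(),"bore top v",it[:,1].min().round(),it[:,1].max().round(),"bore bot v",ib[:,1].min().round(),ib[:,1].max().round(),"bore u",it[:,0].min().round(),it[:,0].max().round())
g=cv2.cvtColor(cv2.imread("pics/scene3.png"),cv2.COLOR_BGR2GRAY)
print(g[190:212,330]); print(g[199,318:345])
```

```text
tip [[355.71745729 368.72273947]]
-0.004 outer bottom max v [410. 355.] min u 314.0 bore top v 276.0 319.0 bore bot v 299.0 342.0 bore u 332.0 393.0
0 outer bottom max v [407. 350.] min u 311.0 bore top v 271.0 314.0 bore bot v 294.0 337.0 bore u 329.0 390.0
0.004 outer bottom max v [404. 344.] min u 308.0 bore top v 266.0 309.0 bore bot v 289.0 331.0 bore u 326.0 387.0
[ 94  92  85  56  31  24  21  79 150 199 205 179 105  43  26  26  74 149
 188 184 177 166]
[140  84  33  10  21  24  25  49 103 159 187 194 199 196 191 179 138  82
  44  35  50  73  88 122 163 167 164]
```

Request:
step_arm --targets '[[[0.04,0.04,0],[0,0,0],-0.2],[[0,0,0.3],[0,0,0],-0.2],[[0,0,0.3],[0,0,0],-0.2],[[0,0,0.3],[0,0,0],-0.2],[[0,0,0.2],[0,0,0],-0.2],[[0,0,0.1],[0,0,0],-0.2],[[0,0,0],[0,0,0],-0.2],[[0,0,0],[0,0,0],-0.2]]'

```text
t: 30.18
eef_pos: [0.5204, -0.0483, 0.1134]
tcp_rot: [[-0.988, 0.153, 0.001], [0.153, 0.988, 0.0], [-0.001, 0.0, -1.0]]
wrist_force: [-0.4, -0.9, 0.6]
opening: 0.0478
grasp_force: 15.0
```

Request:
step_arm --targets '[[[0,0,0.2],[0,0,0],-0.2],[[0,0,0.2],[0,0,0],-0.2],[[0,0,0.2],[0,0,0],-0.2],[[0,0,0.2],[0,0,0],-0.2],[[0,0,0.05],[0,0,0],-0.2],[[0,0,0],[0,0,0],-0.2],[[0,0,0],[0,0,0],-0.2]]'

```text
t: 31.05
eef_pos: [0.5204, -0.0484, 0.0793]
tcp_rot: [[-0.988, 0.153, 0.001], [0.153, 0.988, 0.0], [-0.001, 0.0, -1.0]]
wrist_force: [0.5, 0.6, -0.4]
opening: 0.048
grasp_force: 15.0
```

Request:
step_arm --targets '[[[0,-0.03,0.08],[0,0,0],-0.2],[[0,0,0],[0,0,0],-0.2],[[0,0,0],[0,0,0],-0.2]]'

```text
t: 31.42
eef_pos: [0.5199, -0.0495, 0.0758]
tcp_rot: [[-0.988, 0.153, 0.0], [0.153, 0.988, 0.0], [-0.0, 0.0, -1.0]]
wrist_force: [-0.6, 0.1, -1.1]
opening: 0.0482
grasp_force: 15.0
```

Request:
step_arm --targets '[[[0,0,0.03],[0,0,0],-0.2],[[0,0,0],[0,0,0],-0.2],[[0,0,0],[0,0,0],-0.2]]'

```text
t: 31.8
eef_pos: [0.5202, -0.0495, 0.0752]
tcp_rot: [[-0.988, 0.153, 0.001], [0.153, 0.988, 0.0], [-0.001, 0.0, -1.0]]
wrist_force: [-1.6, -0.3, 5.2]
opening: 0.048
grasp_force: 15.0
```

The ring is seated at the expected height (5 N upward). Release, retreat and check.

Request:
step_arm --targets '[[[0,0,0],[0,0,0],0.2],[[0,0,0],[0,0,0],0.35],[[0,0,0],[0,0,0],0.5],[[0,0,0],[0,0,0],0.5],[[0,0,-0.3],[0,0,0],0.5],[[0,0,-0.5],[0,0,0],0.5],[[0,0,-0.7],[0,0,0],0.5],[[0,0,-0.7],[0,0,0],0.5],[[0,0,-0.7],[0,0,0],0.5],[[0,-1,0],[0,0,0],0.5],[[0,-1,0],[0,0,0],0.5],[[0,-1,0],[0,0,0],0.5],[[0,-1,0],[0,0,0],0.5],[[0,0,0],[0,0,0],0.5],[[0,0,0],[0,0,0],0.5]]'

```text
t: 33.67
eef_pos: [0.4958, -0.207, 0.191]
tcp_rot: [[-0.988, 0.153, 0.001], [0.153, 0.988, 0.001], [-0.001, 0.001, -1.0]]
wrist_force: [-0.5, 0.4, 0.8]
opening: 0.0656
grasp_force: 0.0
```

Run:
```python
from h import *
p,d=read_camera("scene"); a=cv2.resize(p[190:250,260:360],None,fx=7,fy=7,interpolation=cv2.INTER_CUBIC)[:300]
a=cv2.resize(p[195:245,290:360],None,fx=6,fy=6,interpolation=cv2.INTER_CUBIC)
p,d=read_camera("top"); b=cv2.resize(p[190:240,285:350],None,fx=6,fy=6,interpolation=cv2.INTER_CUBIC)
cv2.imwrite("pics/f.png",np.hstack([a[:,:400],b]))
P=cloud("top",d); z=P[...,2]; g=cv2.cvtColor(p,cv2.COLOR_BGR2GRAY)
m=(g<70);m[:195]=0;m[236:]=0;m[:,295:]&=True;m[:,:295]=0;m[:,340:]=0
q=P[m]; print(m.sum(),q.mean(0),np.median(q[:,2]),q[:,2].min(),q[:,2].max())
```

```text
133 [ 0.51564986 -0.04673546  0.09263043] 0.08585545186477529 0.038346641972335206 1.1187549240139618
```

View pics/f.png

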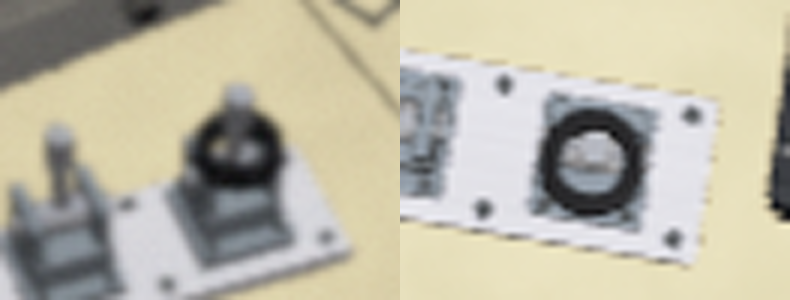

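The ring lies flat around the right arm (top view centre at crop (592,162), top at z ≈ 0.086). Check the centre offset.

Run:
```python
from h import *
p,d=read_camera("top"); g=cv2.cvtColor(p,cv2.COLOR_BGR2GRAY)
m=np.zeros_like(g);m[200:234,300:335]=(g[200:234,300:335]<75)
cs,_=cv2.findContours(m,cv2.RETR_EXTERNAL,cv2.CHAIN_APPROX_NONE);k=max(cs,key=len)
(e,ax,_)=cv2.fitEllipse(k);print(e,ax)
X=atz("top",*e,.082);r=X[:2]-[.5275,-.0508];print(X,r@[.988,-.153],r@[.153,.988])
P=cloud("top",d);q=P[m>0][:,2];print(np.percentile(q,[10,50,90]))
```

```text
(316.40313720703125, 216.7277069091797) (16.018903732299805, 17.01991081237793)
[ 0.51724428 -0.04689878  0.082     ] -0.01072953885978364 0.00228528036549127
[0.08239838 0.08515227 0.08776878]
```

```bash
python3 -c "
from station import robot
print(robot.job_done())"
```

```text
the job is handed in; nothing more can be done
None
```

I handed the job in, with no verdict returned: the right bracket is the worn one (about 13.5 mm play at grip height, against about 3.5 mm on the other two), its arm leans toward the robot, and the ring lies flat on it about 10 mm off centre (limit 14 mm).

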